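Take the charged pack off the charger and click it onto the work light

TASK

Move the charged battery pack from the sloping bench charger to the work light: press the charger's spring catch so that the pack is let go, draw the pack off its slide, then slide it onto the light's foot until that catch clicks up behind it and holds it home. Let go of it, and leave the other things on the bench where they are.

Things in the scene. Friction and masses are not known exactly. Their poses are not given: they have to be found in the camera images.
- pack: The charged battery pack, latched on the charger at first. Black case 54 mm wide (x) by 80 long (y), 6 to 60 mm above the origin, on a grey foot plate 72 x 84 x 6 mm whose long edges run under the rails' lips. Origin: centre of the underside; z up through the case, y along the slide, +y end first. 0.28 kg, give or take a fifth. Grip it across the 54 mm; its sides are square to the foot.
- charger_bay: The charger's deck (fixed), leaning 25 degrees towards the robot: z square to it, x up the slope, y level along the slide. Origin on the deck under the centre of a pack fully home, 66 mm over the bench; a home pack has this same frame (latched, it rests 2 to 3 mm to -y). The mouth is at -y: packs come off towards -y. Wedge housing below ends at y = -58 mm.
- lamp_bay: The work light's level deck (fixed), 45 mm above the bench, with the same slide and catch as the charger: origin on the deck under the centre of a fully home pack, y along the slide, mouth at -y (a pack goes on towards +y), z up. Beyond the stop the LED head in its yoke stands 160 mm high, y = 45 to 150 mm.
- lamp_mouth (a point): Mid-width on the deck where the light's slide begins, 18 mm from lamp_bay's origin to -y (the charger's is alike). From here to +y two guides stand 75 mm apart with lips over the foot plate: underside 8 mm, top 12 mm above the deck, 60 mm between their edges. Outside it the side walls flare to 85 mm over 16 mm. A pack 65 mm or more short of home is clear of the lips and can be lifted or set down.
- lamp_stop (a point): Mid-width on the deck at the face of the light's stop block, 42 mm from lamp_bay's origin to +y, where a home pack's foot touches (the charger's is alike). The block is 88 mm wide, 36 mm high over the deck and 32 mm deep. A spring plunger in it pushes a pack back over the last 13 mm, with 5 to 7.5 N.
- charger_press (a point): Centre of the top of the charger catch's ribbed thumb tab, 72 mm from charger_bay's origin to -y; axes as charger_bay. The tab is 32 mm wide (x) and 28 mm long, free of the housing from y = -58 to -85 mm, its top level with the deck.
- charger_catch (a joint): How far the charger's catch is pressed, square to the deck (m): 0 up, 0.0085 at its end. Its hook stands 6 mm over the deck behind the latched pack; pressed 6 mm or more it lets go, and the plunger kicks the pack 13 to 18 mm out over the catch, which then cannot latch again (it may lift that end of the pack 2 to 4 mm). Spring 1 to 2 N, plus up to 5 N of friction on the loaded hook.
- lamp_catch (a joint): The same for the light's catch, at the mouth of its slide: 0 up, 0.0085 at its end. A ramp on it lets an entering pack ride over it, which holds it about 6 mm down; it jumps up to 0 behind the trailing edge once the pack is pushed against the stop; let go, the pack is then pushed back 2 to 3 mm onto it.
- spent_pack: The empty pack, the same shape as the charged one, standing on the bench. To be left alone.
- grease_tub: Small tub with lid, 78 mm across, 68 mm high; origin under its centre. To be left alone.
- spanner: Combination spanner lying along its y, 43 x 222 x 8 mm; origin under its centre. To be left alone.
- electrical_tape: Black roll of tape lying flat, 59 mm across, 19 mm high; origin under its centre. To be left alone.

How it is judged:
By the outcome, as a careful person would: the job done as asked, in the order asked, and still so for the second after the job is handed in, with the robot touching nothing.
It also fails if it takes over 48 s, if anything falls off the work surface, if the arm or the gripper's body presses on something with over 40 N, if the wrist force passes 120 N, or if a joint passes its speed limit or range.

ROBOT

A 6-joint arm with a two-finger parallel gripper is mounted at the origin on the work surface; the furniture and walls round the work are solid. World frame = base frame: x ahead of the robot, y to its left, z up, the work surface at z = 0. Lengths are in m, angles in degrees, forces in N, time in s.
With the tool pointing down it reaches from about 0.375 to 0.975 m from the base axis. Payload 3.8 kg.
Tool frame: the origin (TCP) lies midway between the tips of the shut fingers; the grasp point (between the pads) lies 19 mm behind it (env.pinch_z is the distance from the TCP to the grasp point, in m); z points along the fingers, y is the line along which they close (so a half turn about z gives the same grasp; the last joint's range is limited). The gripper opens to 85 mm and grips with 20 to 120 N. Pads are 22 mm wide; open, the fingers measure 114 mm over their backs; the gripper's body (76 mm by 85 mm) begins 54 mm behind the grasp point. The pads swing forward as they close: fully open they stand 13 mm farther back than shut.
Start: joints at [-72.416, 15.12, 91.902, -0, 72.978, -2.114], TCP at [0.228, -0.635, 0.231] pointing down, gripper open.
Joint ranges: [-150.88, 150.88], [-54.13, 125.18], [17.81, 147.31], [-75.09, 255.09], [0, 152.58], [-146.25, 146.25]. Speed limits (degrees/s): [147.25, 147.25, 180, 180, 180, 180].

INTERFACE

Orientations are given as [roll, pitch, yaw] about the fixed x, y, z axes, in that order (R = Rz(yaw) Ry(pitch) Rx(roll)).
In Python, from station import env gives the robot as it stands.
- The arm moves only by the tool jog_arm, never from a script. Its argument "plan" is a list of rows, each a list of 6 numbers: the shift along the tool's x, y, z normalised to -1 to 1, where 1 is 100 mm, then the turn, a rotation vector about the tool's x, y, z normalised to -1 to 1, where 1 is pi/2 rad. In form: [[dx, dy, dz, rx, ry, rz], ...]. A call has 1 to 5 rows; each row shifts and turns the commanded pose from where the row before left it, along the tool's axes as they then stand; what a row does not reach is not made up. A row lasts 1/8 s, in which the tool goes at most 62.5 mm and 10.7 degrees, less where a joint would pass 70% of its speed; a pose out of reach is approached as far as the arm can. A call with a number of a shift or a turn outside -1 to 1 is refused whole. A call with a gripper value outside its range is refused whole. "gripper" is the finger opening in mm, from 0 to 85.4, set as the call begins (left out, the last holds). The fingers move at their own pace and stop on an object; "grip_force" is the grip in N (left out, the last holds). Time passes only in rows, so rows that do not move let the fingers close. It gives the time, the measured TCP pose, the force, the opening and the grip force at its end, in the units of the state.
- env.observe(): the state, without advancing time (a new reading comes with each control period).
- env.camera(name): name is "scene" or "top" or "wrist"; returns the picture (420x560x3 uint8, red, green, blue); there is no depth.
- env.calibration(name): a dict with "fovy" (degrees; the focal length in pixels is half the picture's height over the tangent of half this angle, whatever the lens; pixels are square), "cx", "cy" (the principal point, pixels), "position" and "attitude" of the camera in the world; the wrist camera has in their place "tool_from_camera" (4x4, takes a point from camera to tool coordinates, whose origin is the TCP and whose axes are the flange's). Camera axes: x right, y up, looking along -z (the intrinsics and any distortion apply to the point x, -y, -z); pixel columns grow to the right and rows downward; lengths in m; the calibration is good to about 2 mm. A picture is of the moment at which its call begins: read the wrist's pose just before it. calibration takes no time and is no camera call.
- env.close_job(): hands the job in; it is judged then, once.
The state is a dict: "t": time; "joints": joint angles; "dq": joint speeds; "tau": joint torques, N m; "tool_pos": TCP position; "ee_rot": TCP orientation; "wrist_force": force on the tool from outside, world axes, zero at the start; "moment": the same for the moment, N m; "opening": opening from 0.0 (shut) to 1.0 (fully open); "grip_force": force on a finger pad.
Only numpy, scipy, OpenCV 4.12 (cv2) and the standard library are available. Lean on these libraries where they do the work, as an engineer would, in place of code of your own. Each camera call takes 0.05 s, during which the arm holds its last target. There are 200 camera calls.

## Working session

There is one attempt and no reset: what is moved stays moved. The work goes in short steps, Python scripts to look and compute and a tool call to move; the robot and the scene stay as the last step left them, time stands still between calls to the robot, and variables do not carry over. Pictures are saved under pics/ and viewed, at most 10 in all, crops included, and the job is handed in when it is done.

Besides the shell and the picture viewer there is one more tool, called after "Call:" as name([rows], argument=value, ...), one row to a line, values as JSON. jog_arm: Moves the arm, as the interface text tells. Its arguments: {"type":"object","properties":{"plan":{"type":"array","items":{"type":"array","items":{"type":"number","minimum":-1,"maximum":1}}},"gripper":{"type":"number"},"grip_force":{"type":"number"}},"required":["plan"]}

```bash
ls; mkdir -p pics; python3 - <<'E'
from station import env
import cv2
for n in("scene","top"):
    im=env.camera(n); cv2.imwrite(f"pics/{n}0.png",cv2.resize(im[:,:,::-1],(800,600),interpolation=cv2.INTER_CUBIC)); c=env.calibration(n);print(n,c)
print(env.calibration("wrist"));print(env.observe(),env.pinch_z)
E
```

```text
pics
scene {'fovy': 46.509507353368775, 'cx': 283.82726714666575, 'cy': 211.33359630977907, 'position': array([-0.10151742,  0.78237842,  0.59753292]), 'attitude': array([ 5.47294772e+01, -5.93099265e-02, -1.25323573e+02])}
top {'fovy': 55.39797211787973, 'cx': 270.43412316668775, 'cy': 216.27660575545133, 'position': array([0.38878828, 0.38073946, 0.91158804]), 'attitude': array([  6.70899835,  -0.15406669, -91.50278436])}
{'fovy': 60.906546760568354, 'cx': 276.2091796546919, 'cy': 212.31043612643492, 'tool_from_camera': array([[ 1.27078240e-04,  9.56062291e-01,  2.93163572e-01,
         7.53619141e-02],
       [ 9.99999898e-01, -2.48421177e-04,  3.76676720e-04,
        -2.18964755e-04],
       [ 4.32954447e-04,  2.93163494e-01, -9.56062225e-01,
        -1.40998819e-01],
       [ 0.00000000e+00,  0.00000000e+00,  0.00000000e+00,
         1.00000000e+00]])}
{'t': 0.1, 'joints': array([-7.24168022e+01,  1.51652984e+01,  9.19732493e+01, -9.63422240e-06,
        7.29793195e+01, -2.11379431e+00]), 'dq': array([-0.04150889, -0.07261701, -0.08048689, -0.00864402,  0.05633633,
       -0.06084978]), 'tau': array([-2.88935580e-04, -5.16707468e+01, -3.68589878e+01,  2.84924596e-05,
        6.30832030e-03, -2.07248678e-05]), 'tool_pos': array([ 0.22730672, -0.63486584,  0.23008288]), 'ee_rot': array([-1.79882213e+02, -4.33824410e-03,  1.96969905e+01]), 'wrist_force': array([ 0.55398022,  0.02850737, -0.45371965]), 'moment': array([-0.0098421 ,  0.00268613, -0.04627791]), 'grip_force': 0.0, 'opening': 1.0011522020168153} 0.0187
```

View pics/top0.png

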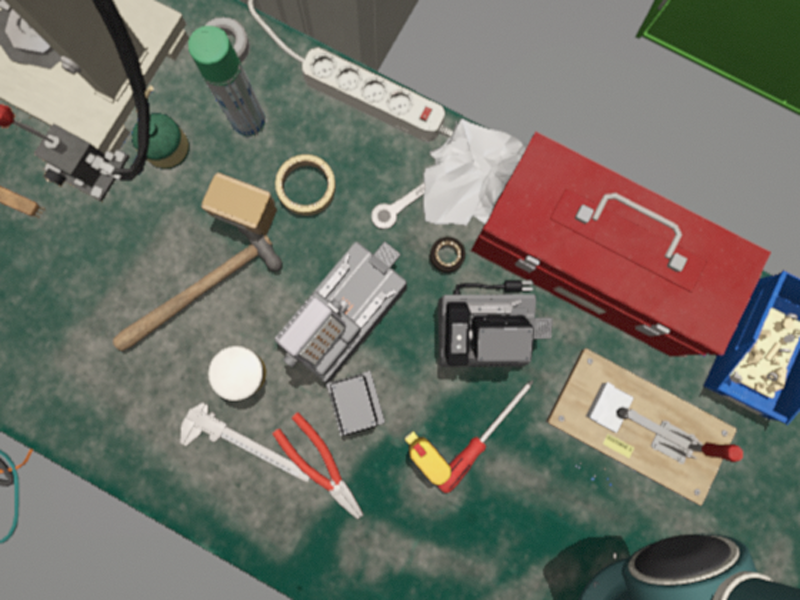

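View pics/scene0.png

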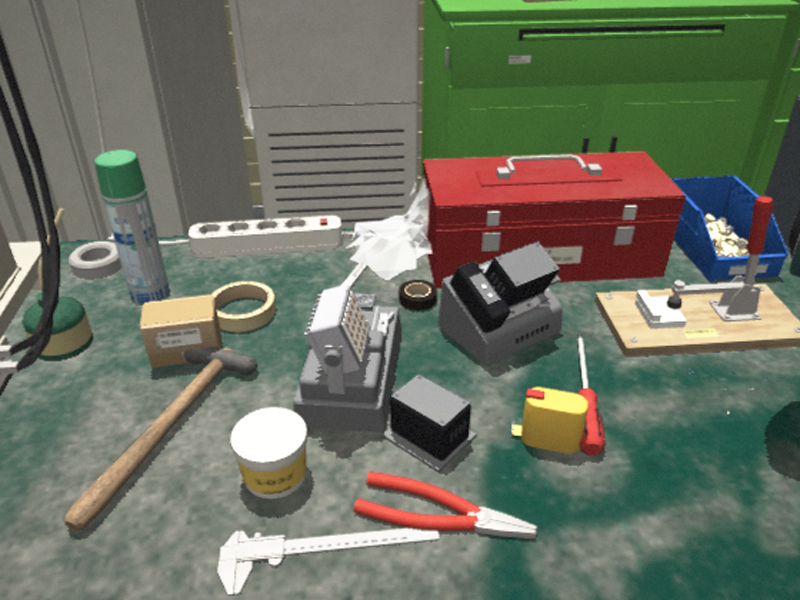

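The top view shows the charger at (490,330) with its tab at (542,328), mouth to world -y. The lamp is at (340,310) with its tab at (387,257) and its head lower-left. The spent pack is at (355,405), and the tape at (447,254). The scene view agrees.

```bash
cat > h.py <<'E'
import numpy as np, cv2
from scipy.spatial.transform import Rotation as R
from station import env
def rpy(a): return R.from_euler('xyz',a,degrees=True).as_matrix()
def cam(n,st=None):
    c=env.calibration(n); f=210/np.tan(np.radians(c['fovy']/2))
    if n=='wrist':
        st=st or env.observe(); T=c['tool_from_camera']; Rt=rpy(st['ee_rot'])
        return f,c['cx'],c['cy'],Rt@T[:3,3]+np.array(st['tool_pos']),Rt@T[:3,:3]
    return f,c['cx'],c['cy'],np.array(c['position']),rpy(c['attitude'])
def proj(C,P):
    f,cx,cy,p,A=C; q=(np.atleast_2d(P)-p)@A; return np.c_[cx+f*q[:,0]/-q[:,2],cy-f*q[:,1]/-q[:,2]]
def atz(C,uv,z):
    f,cx,cy,p,A=C; d=A@np.array([(uv[0]-cx)/f,-(uv[1]-cy)/f,-1]); return p+d*(z-p[2])/d[2]
def delta(st,pos,Rm):
    """tool-frame shift (100mm units) and rotvec (pi/2 units) from current to target"""
    Rt=rpy(st['ee_rot']); return np.round(Rt.T@(np.array(pos)-st['tool_pos'])/.1,3),np.round(R.from_matrix(Rt.T@Rm).as_rotvec()/(np.pi/2),3)
E
python3 - <<'E'
from h import *
C=cam('top')
for n,u,z in[('ctab',(542,328),.066),('ltab',(387,257),.045),('lamp head top',(305,330),.15),('packtop',(504,343),.12),('tape',(447,254),.019),('spent',(350,405),.06),('lamp far corner',(330,382),.02)]:
    print(n,atz(C,np.array(u)*.7,z).round(3))
im=env.camera('top')
a=cv2.resize(im[180:280,260:410,::-1],(750,500),interpolation=cv2.INTER_CUBIC);cv2.imwrite('pics/tc.png',a)
E
```

```text
ctab [0.454 0.145 0.066]
ltab [0.571 0.373 0.045]
lamp head top [0.453 0.486 0.15 ]
packtop [0.43  0.214 0.12 ]
tape [0.579 0.277 0.019]
spent [0.348 0.433 0.06 ]
lamp far corner [0.382 0.466 0.02 ]
```

View pics/tc.png

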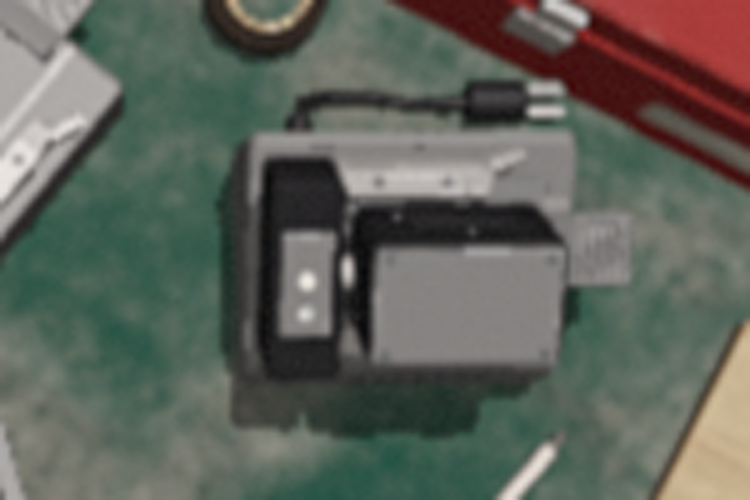

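```bash
cat >> h.py <<'E'
def TR(yaw,tilt=0,lean=0):
    """tool x along world yaw; tilt: about tool x (deg), lean about tool y"""
    return rpy([180,0,yaw])@R.from_euler('XY',[tilt,lean],degrees=True).as_matrix()
def rows(pos,Rm,p0=None,R0=None,st=None):
    st=st or env.observe(); p=np.array(st['tool_pos'] if p0 is None else p0); A=rpy(st['ee_rot']) if R0 is None else R0
    pos=np.array(pos,float); w=R.from_matrix(A.T@Rm).as_rotvec()
    n=int(np.ceil(max(np.linalg.norm(pos-p)/.06,np.degrees(np.linalg.norm(w))/10,1)))
    B=A.copy(); s=(pos-p)/n; r=R.from_rotvec(w/n).as_matrix()
    for i in range(n):
        print([float(x) for x in np.r_[(B.T@s/.1).round(3),(w/n/(np.pi/2)).round(4)]]); B=B@r
    print('--')
E
python3 - <<'E'
from h import *
st=env.observe();a=[.5,-.25,.3];rows(a,TR(57));rows([.45,.12,.28],TR(90),a,TR(57))
E
```

```text
[0.483, -0.338, -0.087, -0.0001, -0.0001, -0.0518]
[0.509, -0.298, -0.087, -0.0001, -0.0001, -0.0518]
[0.531, -0.256, -0.087, -0.0001, -0.0001, -0.0518]
[0.55, -0.211, -0.087, -0.0001, -0.0001, -0.0518]
[0.566, -0.166, -0.087, -0.0001, -0.0001, -0.0518]
[0.577, -0.119, -0.087, -0.0001, -0.0001, -0.0518]
[0.585, -0.072, -0.087, -0.0001, -0.0001, -0.0518]
[0.589, -0.024, -0.087, -0.0001, -0.0001, -0.0518]
--
[0.404, -0.348, 0.029, -0.0, 0.0, -0.0524]
[0.432, -0.313, 0.029, -0.0, 0.0, -0.0524]
[0.456, -0.277, 0.029, -0.0, 0.0, -0.0524]
[0.477, -0.238, 0.029, -0.0, 0.0, -0.0524]
[0.495, -0.198, 0.029, -0.0, 0.0, -0.0524]
[0.51, -0.157, 0.029, -0.0, 0.0, -0.0524]
[0.521, -0.115, 0.029, -0.0, 0.0, -0.0524]
--
```

Call:
jog_arm([
  [0.48,-0.34,-0.09,0,0,-0.052],
  [0.51,-0.3,-0.09,0,0,-0.052],
  [0.53,-0.26,-0.09,0,0,-0.052],
  [0.55,-0.21,-0.09,0,0,-0.052],
  [0.57,-0.17,-0.09,0,0,-0.052],
], gripper=0)

```text
t: 0.78
tool_pos: [0.3979, -0.3919, 0.2763]
ee_rot: [-180.0, -0.0, 43.2]
wrist_force: [1.3, 0.3, 0.2]
opening: 0.002
grip_force: 0.0
```

Call:
jog_arm([
  [0.58,-0.12,-0.09,0,0,-0.052],
  [0.585,-0.07,-0.09,0,0,-0.052],
  [0.59,-0.02,-0.09,0,0,-0.052],
  [0.4,-0.35,0.03,0,0,-0.052],
  [0.43,-0.31,0.03,0,0,-0.052],
])

```text
t: 1.4
tool_pos: [0.4851, -0.1423, 0.2969]
ee_rot: [-180.0, -0.0, 66.7]
wrist_force: [0.7, -0.2, 0.2]
opening: -0.003
grip_force: 0.0
```

Call:
jog_arm([
  [0.46,-0.28,0.03,0,0,-0.052],
  [0.48,-0.24,0.03,0,0,-0.052],
  [0.5,-0.2,0.03,0,0,-0.052],
  [0.51,-0.16,0.03,0,0,-0.052],
  [0.52,-0.12,0.03,0,0,-0.052],
])

```text
t: 2.02
tool_pos: [0.4477, 0.1231, 0.2821]
ee_rot: [180.0, -0.0, 90.0]
wrist_force: [1.2, -0.1, 0.6]
opening: -0.003
grip_force: 0.0
```

Call:
jog_arm([
  [0,0,0,0,0,0],
  [0,0,0,0,0,0],
])

```text
t: 2.28
tool_pos: [0.4482, 0.1213, 0.2821]
ee_rot: [-180.0, 0.0, 89.9]
wrist_force: [0.4, -0.6, 0.4]
opening: -0.001
grip_force: 0.0
```

```bash
python3 - <<'E'
from h import *
import pickle
st=env.observe(); im=env.camera('wrist'); print(st['tool_pos'],st['ee_rot'],st['joints'].round(1),st['t'],st['wrist_force'])
pickle.dump((st,im),open('w1.pkl','wb')); cv2.imwrite('pics/w1.png',cv2.resize(im[:,:,::-1],(800,600),interpolation=cv2.INTER_CUBIC))
E
```

```text
[0.44820065 0.12126367 0.28208711] [-1.79984627e+02  4.70479985e-02  8.99312233e+01] [ 12.1  -9.9 112.7  -0.   77.3  12.2] 2.275 [ 0.40632691 -0.59434562  0.41375827]
```

View pics/w1.png

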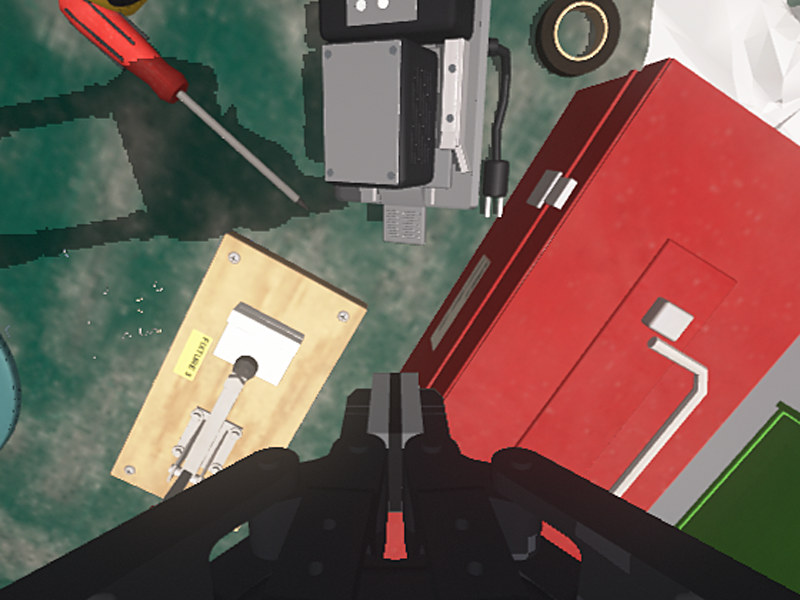

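The wrist view shows the pack's top at about (322–406, 40–190), the tab at (385–424, 205–244), and the tape at (578,35). I'll enlarge it.

```bash
python3 - <<'E'
import pickle,cv2
st,im=pickle.load(open('w1.pkl','rb'))
cv2.imwrite('pics/w1c.png',cv2.resize(im[0:175,210:350,::-1],None,fx=3.4,fy=3.4,interpolation=cv2.INTER_CUBIC))
E
```

```text
(no output)
```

View pics/w1c.png

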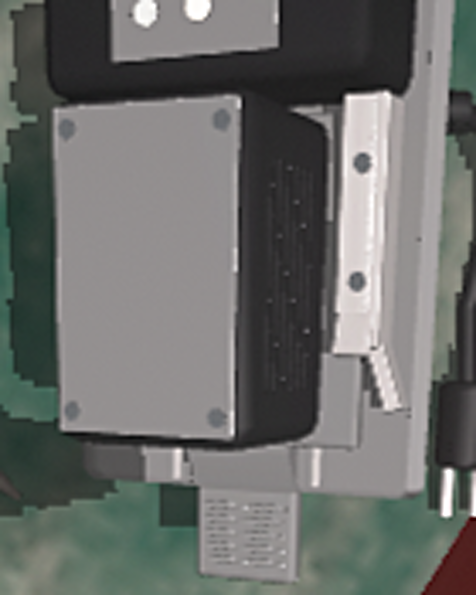

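Corners in the crop: pack top (53,107), (242,95), (237,440), (60,432); tab (199,576), (297,582), with the housing edge at (200,487), (298,490); right lip's inner start at (333,352).

```bash
python3 - <<'E'
from h import *
import pickle
from scipy.optimize import least_squares
st,im=pickle.load(open('w1.pkl','rb')); C=cam('wrist',st)
uv=np.array([(53,107),(242,95),(237,440),(60,432),(199,576),(297,582),(200,487),(298,490),(333,352)])/3.4+[210,0]-.35
dy=-2.5
L=np.array([(-27,40+dy,60),(27,40+dy,60),(27,-40+dy,60),(-27,-40+dy,60),(-16,-85,0),(16,-85,0),(-16,-58,0),(16,-58,0),(30,-18,12)])/1e3
def pose(p): return rpy([0,0,p[2]])@rpy([0,-25,0])
f=lambda p:(proj(C,L@pose(p).T+[p[0],p[1],.066+p[3]])-uv)
for fixed in(1,0):
    g=(lambda p:f([*p,0]).ravel()) if fixed else (lambda p:f(p).ravel())
    r=least_squares(g,[.45,.22,0,0][:4-fixed],x_scale=[.01,.01,1,.01][:4-fixed],loss='soft_l1')
    print(r.x.round(4)); print(r.fun.reshape(-1,2).round(1).T)
E
```

```text
[0.4545 0.2159 0.2355]
[[-4.7  1.8  3.3 -2.   0.   0.1 -0.6  0.2  0.1]
 [-3.  -6.1  3.9  4.4  0.5  1.   0.   0.5 -2.3]]
[ 0.4553  0.2149 -0.61   -0.0137]
[[-0.6  3.3  3.3  0.3 -0.1 -1.  -0.3 -0.6 -0.6]
 [ 0.6 -0.9  3.8  3.5 -1.1 -0.3 -0.6  0.2 -0.7]]
```

```bash
python3 - <<'E'
from h import *
import pickle
from scipy.optimize import least_squares
st,im=pickle.load(open('w1.pkl','rb')); C=cam('wrist',st)
uv=np.array([(53,107),(242,95),(237,440),(60,432),(199,576),(297,582),(200,487),(298,490),(333,352)])/3.4+[210,0]-.35
dy=-2.5
def f(p):
    a,b=27-1e3*p[3],40-1e3*p[4]
    L=np.array([(-a,b+dy,60),(a,b+dy,60),(a,-b+dy,60),(-a,-b+dy,60),(-16,-85,0),(16,-85,0),(-16,-58,0),(16,-58,0),(30,-18,12)])/1e3
    return (proj(C,L@(rpy([0,0,p[2]])@rpy([0,-25,0])).T+[p[0],p[1],.066])-uv).ravel()
r=least_squares(f,[.45,.22,0,0.003,.003],x_scale=[.01,.01,1,.01,.01],loss='soft_l1')
print(r.x.round(4)); print(r.fun.reshape(-1,2).round(1).T)
p=r.x; A=rpy([0,0,p[2]])@rpy([0,-25,0]); o=np.array([p[0],p[1],.066])
print('axes',A.round(3).tolist()); 
# press: tool x=+uy, y=+ux, z=-n ; lean body to -y by 15deg
B=np.c_[A[:,1],A[:,0],-A[:,2]]
for s in(15,):
    Bp=B@R.from_euler('y',s,degrees=True).as_matrix(); print('tool z',Bp[:,2].round(3))
pre=o+A@[0,-.075,.03]; print('press pt',o+A@[0,-.075,0]); 
q=o+A@[0,-.085,.05]+[0,0,.06]
rows(q,Bp); rows(pre,Bp,q,Bp)
np.savez('ch.npz',A=A,o=o,B=B,Bp=Bp)
E
```

```text
[ 0.4552  0.2158 -0.5262  0.0028  0.0032]
[[-0.2 -0.1  0.3  0.7 -0.4 -0.3 -0.7  0.1  0.5]
 [ 0.5 -0.8 -0.3 -0.   0.4  1.3 -0.1  0.8 -1.8]]
axes [[0.906, 0.009, -0.423], [-0.008, 1.0, 0.004], [0.423, 0.0, 0.906]]
tool z [ 0.411  0.255 -0.875]
press pt [0.45447638 0.14079875 0.066     ]
[0.034, -0.051, 0.369, -0.0923, 0.0545, -0.0107]
[0.004, -0.103, 0.36, -0.0923, 0.0545, -0.0107]
[-0.024, -0.154, 0.34, -0.0923, 0.0545, -0.0107]
--
[-0.048, -0.127, 0.372, 0.0, 0.0, 0.0]
[-0.048, -0.127, 0.372, 0.0, 0.0, 0.0]
--
```

Call:
jog_arm([
  [0.03,-0.05,0.37,-0.092,0.054,-0.011],
  [0,-0.1,0.36,-0.092,0.054,-0.011],
  [-0.02,-0.15,0.34,-0.092,0.054,-0.011],
  [-0.05,-0.13,0.37,0,0,0],
  [-0.05,-0.13,0.2,0,0,0],
])

```text
t: 2.95
tool_pos: [0.4332, 0.134, 0.1061]
ee_rot: [154.4, -13.4, 95.7]
wrist_force: [0.8, -0.3, -0.0]
opening: 0.001
grip_force: 0.0
```

```bash
python3 - <<'E'
from h import *
import pickle
st,im=pickle.load(open('w1.pkl','rb')); C=cam('wrist',st); T=cam('top')
for u in[(560,110),(410,365)]: print('box bottom',atz(C,np.array(u)*.7,0).round(3))
for u in[(670,60),(580,215)]: print('box top?',atz(C,np.array(u)*.7,.15).round(3))
for u,z in[((475,248),0),((675,355),0),((483,236),.02),((537,135),.13),((478,240),.13)]: print('top cam',u,z,atz(T,np.array(u)*.7,z).round(3))
d=np.load('ch.npz'); st=env.observe(); print(st['t'],st['tool_pos'],st['ee_rot'],st['joints'].round(1),'in charger',((st['tool_pos']-d['o'])@d['A']*1e3).round(1))
rows(d['o']+d['A']@[0,-.075,.002],d['Bp'])
E
```

```text
box bottom [0.576 0.223 0.   ]
box bottom [0.462 0.008 0.   ]
box top? [0.582 0.236 0.15 ]
box top? [0.546 0.161 0.15 ]
top cam (475, 248) 0 [0.592 0.229 0.   ]
top cam (675, 355) 0 [ 0.41  -0.082  0.   ]
top cam (483, 236) 0.02 [0.607 0.218 0.02 ]
top cam (537, 135) 0.13 [0.725 0.154 0.13 ]
top cam (478, 240) 0.13 [0.574 0.246 0.13 ]
2.95 [0.43321783 0.13397105 0.10605089] [154.39863157 -13.43334856  95.74821908] [  4.2 -19.5 144.2  24.8  31.8 -16.9] in charger [ -2.3 -82.   45.3]
[-0.043, 0.024, 0.436, -0.0014, 0.0022, -0.0012]
--
```

```bash
cat > fk.py <<'E'
import numpy as np
from scipy.spatial.transform import Rotation as R
from scipy.optimize import least_squares
D=[([-72.4168,15.1653,91.9732,0,72.9793,-2.1138],[.22731,-.63487,.23008],[180,0,19.697]),
]
def Rot(ax,a): return R.from_euler(ax,a,degrees=True).as_matrix()
def fk(q,k):
    a1,d1,L1,L2,e,Lt=k
    R1=Rot('z',q[0]); R2=R1@Rot('y',q[1]); R3=R2@Rot('y',q[2])
    p=np.array([0,0,d1])+R1@[a1,0,0]+R2@[0,0,L1]+R3@[e,0,L2]
    R5=R3@Rot('z',s4*q[3])@Rot('y',q[4]); R6=R5@Rot('z',q[5]*s6)
    return p+R6@[0,0,Lt], R6
s4=1; s6=1
E
python3 - <<'E'
import fk,pickle
from fk import *
from h import env,rpy
st1,_=pickle.load(open('w1.pkl','rb')); st=env.observe()
DD=[(fk.D[0][0],fk.D[0][1],fk.D[0][2])]+[(s['joints'],s['tool_pos'],s['ee_rot']) for s in(st1,st)]
k0=[0,.35,.42,.4,0,.2]
for s4 in(1,-1):
  for s6 in(1,-1):
    fk.s4=s4;fk.s6=s6
    E=[ (fk.fk(q,k0)[1].T@rpy(e)).round(3).tolist() for q,p,e in DD]; print(s4,s6,E[1:])
    r=least_squares(lambda k:np.concatenate([fk.fk(q,k)[0]-p for q,p,e in DD]+[(np.array(k)-k0)*1e-3]),k0); print(r.x.round(4),(r.fun[:9]*1e3).round(1))
E
```

```text
Traceback (most recent call last):
AttributeError: 'function' object has no attribute 'D'
```

```bash
python3 - <<'E'
import fk as F,pickle
import numpy as np
from scipy.optimize import least_squares
from h import env,rpy
st1,_=pickle.load(open('w1.pkl','rb')); st=env.observe()
DD=[F.D[0]]+[(s['joints'],s['tool_pos'],s['ee_rot']) for s in(st1,st)]
k0=[0,.35,.42,.4,0,.2]
for s4 in(1,-1):
  for s6 in(1,-1):
    F.s4=s4;F.s6=s6
    E=[ (F.fk(q,k0)[1].T@rpy(e)).round(3).tolist() for q,p,e in DD]; print(s4,s6,E[1:])
    r=least_squares(lambda k:np.concatenate([F.fk(q,k)[0]-p for q,p,e in DD]+[(np.array(k)-k0)*1e-3]),k0); print(r.x.round(4),(r.fun[:9]*1e3).round(1))
E
```

```text
1 1 [[[0.0, -1.0, -0.0], [1.0, 0.0, 0.0], [-0.0, -0.0, 1.0]], [[0.0, -1.0, -0.0], [1.0, 0.0, 0.0], [-0.0, -0.0, 1.0]]]
[-0.0553  0.4508  0.5315  0.6468  0.0917  0.458 ] [-23.7  -7.5  -2.5   5.2 -24.4   2.    0.1  -0.5   0.5]
1 -1 [[[-0.412, -0.911, -0.0], [0.911, -0.412, 0.0], [-0.0, -0.0, 1.0]], [[0.557, -0.83, 0.0], [0.83, 0.557, 0.0], [-0.0, -0.0, 1.0]]]
[-0.0553  0.4508  0.5315  0.6468  0.0917  0.458 ] [-23.7  -7.5  -2.5   5.2 -24.4   2.    0.1  -0.5   0.5]
-1 1 [[[0.0, -1.0, -0.0], [1.0, 0.0, -0.001], [0.001, -0.0, 1.0]], [[-0.619, -0.738, -0.267], [0.657, -0.674, 0.338], [-0.43, 0.034, 0.902]]]
[ 0.3978 -1.1793  0.3717 -0.0134 -0.6481 -0.4455] [-23.7  -7.8  18.2   5.6 -24.3 -14.6  -0.4  -3.3  -3.6]
-1 -1 [[[-0.412, -0.911, 0.0], [0.911, -0.412, -0.001], [0.001, -0.0, 1.0]], [[-0.148, -0.988, -0.034], [0.891, -0.148, 0.43], [-0.43, 0.034, 0.902]]]
[ 0.3978 -1.1793  0.3717 -0.0134 -0.6481 -0.4455] [-23.7  -7.8  18.2   5.6 -24.3 -14.6  -0.4  -3.3  -3.6]
```

```bash
cat > fk.py <<'E'
import numpy as np, json, os
from scipy.spatial.transform import Rotation as R
from scipy.optimize import least_squares
def Rot(ax,a): return R.from_euler(ax,a,degrees=True).as_matrix()
def fk(q,k):
    a1,d1,L1,L2,e,Lt,b=k
    R1=Rot('z',q[0]); R2=R1@Rot('y',q[1]); R3=R2@Rot('y',q[2])
    p=np.array([0,0,d1])+R1@[a1,b,0]+R2@[0,0,L1]+R3@[e,0,L2]
    R6=R3@Rot('z',q[3])@Rot('y',q[4])@Rot('z',q[5]+90)
    R6=R6@np.diag([1,1,1]); return p+R6@[0,0,Lt], R6
lo=[-150.88,-54.13,17.81,-75.09,0,-146.25]; hi=[150.88,125.18,147.31,255.09,152.58,146.25]
def ik(p,Rm,k,q0):
    f=lambda q:np.r_[(fk(q,k)[0]-p)*10,R.from_matrix(fk(q,k)[1].T@Rm).as_rotvec()]
    r=least_squares(f,q0,x_scale=30); m=np.minimum(r.x-lo,np.array(hi)-r.x)
    return r.x,r.cost,m
E
python3 - <<'E'
import fk as F,pickle
import numpy as np
from scipy.optimize import least_squares
from h import env,rpy
st1,_=pickle.load(open('w1.pkl','rb')); st=env.observe()
DD=[([-72.4168,15.1653,91.9732,0,72.9793,-2.1138],[.22731,-.63487,.23008],[180,0,19.697])]+[(s['joints'],s['tool_pos'],s['ee_rot']) for s in(st1,st)]
k0=[0,.35,.42,.4,0,.2,.02]
print((F.fk(DD[2][0],k0)[1].T@rpy(DD[2][2])).round(3).tolist())
for w in(1e-3,1e-2):
    r=least_squares(lambda k:np.concatenate([F.fk(q,k)[0]-p for q,p,e in DD]+[(np.array(k)-k0)*w]),k0); print(r.x.round(4),(r.fun[:9]*1e3).round(1))
E
```

```text
[[1.0, -0.0, 0.0], [0.0, 1.0, 0.0], [-0.0, -0.0, 1.0]]
[0.     0.2518 0.512  0.5662 0.0014 0.3477 0.0249] [-0.  0.  0.  0.  0. -0. -0. -0.  0.]
[3.000e-04 2.515e-01 5.118e-01 5.659e-01 1.400e-03 3.474e-01 2.490e-02] [ 0.  0. -0.  0.  0. -0.  0. -0.  0.]
```

```bash
python3 - <<'E'
import fk as F,numpy as np
from h import *
k=[0,.2518,.512,.5662,.0014,.3477,.0249]; d=np.load('ch.npz');A,o,B=d['A'],d['o'],d['B']
st=env.observe();q0=st['joints']
E=lambda ax,s:R.from_euler(ax,s,degrees=True).as_matrix()
for t,l in[(0,15),(0,5),(-10,10),(-15,15),(-25,10),(-12,8)]:   # tool x turn (untilt), y lean
  for sgn in(1,):
    Bp=B@E('x',-t*sgn)@E('y',l)
    for z in(.03,0,-.008):
        q,c,m=F.ik(o+A@[0,-.075,z],Bp,k,q0); print('press',t,l,z,'toolz',Bp[:,2].round(2),q.round(0),'%.1e'%c,m.round(0).min())
for l in(0,-8,-15):
  for y in(-.003,-.018,-.05,-.07,-.075):
    h=.038; Bp=B@E('y',l); g=o+A@[0,y,h]+Bp@[0,0,.0187]
    q,c,m=F.ik(g,Bp,k,q0); print('grip',l,y,q.round(0),'%.1e'%c,m.round(1).min())
E
```

```text
press 0 15 0.03 toolz [ 0.41  0.26 -0.88] [  5. -17. 144.  27.  29. -18.] 5.8e-22 3.0
press 0 15 0 toolz [ 0.41  0.26 -0.88] [  5. -11. 144.  32.  25. -24.] 9.9e-15 3.0
press 0 15 -0.008 toolz [ 0.41  0.26 -0.88] [  5. -10. 144.  33.  24. -26.] 1.5e-26 3.0
press 0 5 0.03 toolz [ 0.42  0.08 -0.9 ] [ 16. -16. 142.  -5.  28.  19.] 1.0e-29 5.0
press 0 5 0 toolz [ 0.42  0.08 -0.9 ] [ 16. -11. 142.  -5.  23.  19.] 1.2e-15 5.0
press 0 5 -0.008 toolz [ 0.42  0.08 -0.9 ] [ 15. -10. 142.  -5.  22.  19.] 4.3e-15 5.0
press -10 10 0.03 toolz [ 0.26  0.17 -0.95] [  9. -11. 137.  12.  39.  -0.] 3.2e-21 11.0
press -10 10 0 toolz [ 0.26  0.17 -0.95] [  9.  -7. 137.  13.  35.  -2.] 6.2e-23 11.0
press -10 10 -0.008 toolz [ 0.26  0.17 -0.95] [  9.  -6. 137.  14.  33.  -3.] 7.2e-24 11.0
press -15 15 0.03 toolz [ 0.17  0.26 -0.95] [  4.  -8. 134.  20.  45. -10.] 1.0e-27 13.0
press -15 15 0 toolz [ 0.17  0.26 -0.95] [  4.  -4. 134.  22.  41. -13.] 2.7e-28 13.0
press -15 15 -0.008 toolz [ 0.17  0.26 -0.95] [  4.  -3. 134.  22.  40. -13.] 4.3e-27 13.0
press -25 10 0.03 toolz [ 0.    0.17 -0.98] [  7.  -2. 12
[... 659 characters left out ...]
[ 22. -12. 141. -19.  30.  37.] 4.7e-22 6.5
grip 0 -0.075 [ 21. -13. 141. -18.  29.  36.] 1.6e-22 6.2
grip -8 -0.003 [ 37.  -4. 134. -35.  40.  65.] 3.5e-27 13.3
grip -8 -0.018 [ 35.  -5. 135. -35.  39.  63.] 1.1e-27 12.2
grip -8 -0.05 [ 31.  -7. 137. -34.  38.  58.] 5.7e-29 10.1
grip -8 -0.07 [ 29.  -9. 138. -33.  37.  55.] 5.8e-16 8.9
grip -8 -0.075 [ 28.  -9. 139. -33.  36.  55.] 7.2e-16 8.6
grip -15 -0.003 [ 41.   0. 131. -39.  47.  72.] 6.1e-21 16.3
grip -15 -0.018 [ 40.  -1. 132. -39.  47.  71.] 6.7e-22 15.1
grip -15 -0.05 [ 36.  -3. 135. -40.  45.  68.] 4.4e-22 12.7
grip -15 -0.07 [ 34.  -5. 136. -40.  44.  66.] 1.8e-23 11.4
grip -15 -0.075 [ 33.  -5. 136. -40.  44.  65.] 1.3e-22 11.0
```

```bash
python3 - <<'E'
from h import *
d=np.load('ch.npz');A,o,B,Bp=[d[x] for x in('A','o','B','Bp')]
a=o+A@[0,-.071,.006];rows(a,Bp); rows(o+A@[0,-.071,-.0035],Bp,a,Bp)
E
```

```text
[0.006, 0.024, 0.408, -0.0014, 0.0022, -0.0012]
--
[-0.025, 0.0, 0.092, 0.0, 0.0, 0.0]
--
```

Call:
jog_arm([
  [0,0.01,0.2,0,0.002,-0.001],
  [0.006,0.014,0.2,-0.001,0,0],
  [0,0,0,0,0,0],
])

```text
t: 3.32
tool_pos: [0.4527, 0.1456, 0.0731]
ee_rot: [154.4, -13.6, 96.0]
wrist_force: [0.2, 0.3, 0.8]
opening: -0.004
grip_force: 0.0
```

Call:
jog_arm([
  [-0.012,0,0.045,0,0,0],
  [-0.012,0,0.045,0,0,0],
  [0,0,0,0,0,0],
])

```text
t: 3.7
tool_pos: [0.4577, 0.1467, 0.0665]
ee_rot: [154.1, -13.6, 96.2]
wrist_force: [-0.3, 0.3, 0.7]
opening: 0.0
grip_force: 0.1
```

```bash
python3 - <<'E'
from h import *
d=np.load('ch.npz'); st=env.observe(); print(st['t'],'in charger',((st['tool_pos']-d['o'])@d['A']*1e3).round(1),'F n',st['wrist_force']@d['A'])
E
```

```text
3.7 in charger [  3.1 -69.1  -0.8] F n [0.01674136 0.25487158 0.71393525]
```

Call:
jog_arm([
  [0,0,0,0,0,0],
  [-0.008,0,0.03,0,0,0],
  [0,0,0,0,0,0],
])

```text
t: 4.08
tool_pos: [0.4585, 0.147, 0.0632]
ee_rot: [154.2, -13.6, 96.2]
wrist_force: [-0.5, -0.4, 0.8]
opening: 0.0
grip_force: 0.7
```

```bash
cat > s.py <<'E'
from h import *
d=np.load('ch.npz'); st=env.observe(); print(st['t'],st['tool_pos'].round(4),st['ee_rot'].round(1),'in charger',((st['tool_pos']-d['o'])@d['A']*1e3).round(1),'F',(st['wrist_force']@d['A']).round(1))
E
python3 s.py
```

```text
4.075 [0.4585 0.147  0.0632] [154.2 -13.6  96.2] in charger [  2.5 -68.7  -4.2] F [-0.1 -0.4  0.9]
```

Call:
jog_arm([
  [-0.03,-0.02,0.0,0,0,0],
  [-0.005,0,0.02,0,0,0],
  [-0.005,0,0.02,0,0,0],
  [0,0,0,0,0,0],
])

```text
t: 4.58
tool_pos: [0.4589, 0.1442, 0.0588]
ee_rot: [154.1, -13.6, 96.2]
wrist_force: [-12.8, -6.2, 20.1]
opening: -0.002
grip_force: 11.4
```

```bash
python3 s.py; python3 - <<'E'
from h import *
im=env.camera('top'); cv2.imwrite('pics/t2.png',cv2.resize(im[170:290,260:420,::-1],(800,600),interpolation=cv2.INTER_CUBIC))
E
```

```text
4.575 [0.4589 0.1442 0.0588] [154.1 -13.6  96.2] in charger [  1.  -71.5  -8.4] F [-3.1 -6.3 23.6]
```

View pics/t2.png

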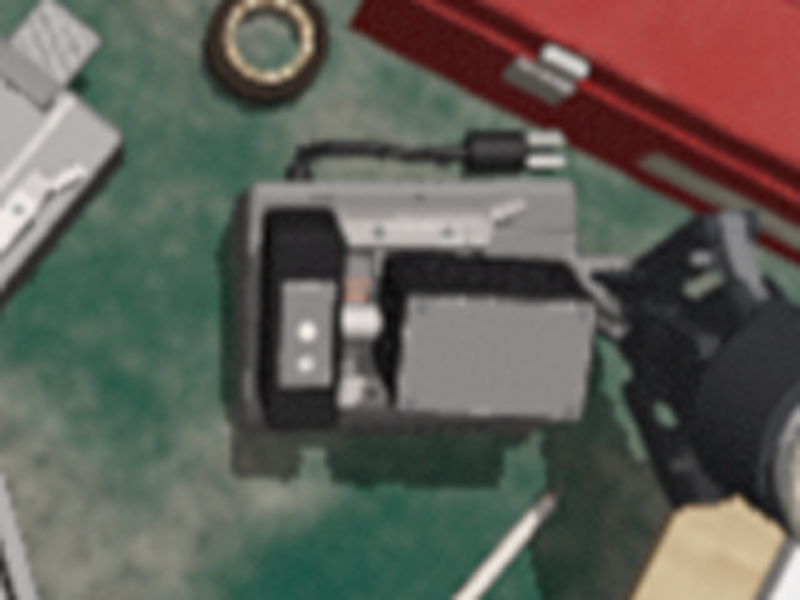

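The pack has kicked out about 13 mm: the gap to the stop shows at (360,330), with the pack's edge at 403 where it was 375. I'll retreat and set up the grasp.

```bash
python3 - <<'E'
from h import *
import fk as F
k=[0,.2518,.512,.5662,.0014,.3477,.0249]
d=np.load('ch.npz');A,o,B=[d[x] for x in('A','o','B')]
st=env.observe(); R0=rpy(st['ee_rot'])
G=B@R.from_euler('y',-2,degrees=True).as_matrix()
a=o+A@[0,-.090,.085]; b=o+A@[0,-.027,.080]; c=o+A@[0,-.027,.018]
for p,r in((a,R0),(b,G),(c,G)): q,cc,m=F.ik(p,r,k,st['joints']); print(q.round(0),cc,m.min().round(1))
rows(a,R0); rows(b,G,a,R0); rows(c,G,b,G)
np.savez('ch.npz',A=A,o=o,B=B,Bp=d['Bp'],G=G)
E
```

```text
[  2. -26. 144.  23.  39. -16.] 4.738542134791582e-19 3.6
[ 32. -17. 137. -23.  41.  48.] 8.1517038544553775e-25 10.1
[ 30.  -8. 138. -27.  33.  52.] 1.0692696302151865e-26 9.4
[0.033, -0.004, -0.475, 0.0, 0.0, 0.0]
[0.033, -0.004, -0.475, 0.0, 0.0, 0.0]
--
[0.297, 0.001, 0.107, 0.0004, -0.0954, 0.0013]
[0.31, 0.001, 0.061, 0.0004, -0.0954, 0.0013]
--
[0.011, 0.0, 0.31, 0.0, 0.0, 0.0]
[0.011, 0.0, 0.31, 0.0, 0.0, 0.0]
--
```

Call:
jog_arm([
  [-0.02,0,-0.45,0,0,0],
  [0.05,0,-0.5,0,0,0],
  [0.3,0,0.1,0,-0.095,0],
  [0.31,0,0.06,0,-0.095,0],
  [0,0,0,0,0,0],
], gripper=85)

```text
t: 5.25
tool_pos: [0.4111, 0.1503, 0.1327]
ee_rot: [157.5, -6.0, 92.8]
wrist_force: [0.1, 0.2, -0.3]
opening: 0.995
grip_force: 0.0
```

```bash
python3 s.py; python3 - <<'E'
from h import *
d=np.load('ch.npz');A,o,G=[d[x] for x in('A','o','G')]
b=o+A@[0,-.027,.080]; c=o+A@[0,-.027,.018]
rows(b,G);rows(c,G)
E
```

```text
5.25 [0.4111 0.1503 0.1327] [157.5  -6.   92.8] in charger [-11.2 -65.9  78.8] F [-0.   0.2 -0.4]
[0.387, 0.117, 0.029, -0.03, -0.0985, 0.0074]
--
[0.156, 0.073, 0.322, -0.015, -0.0492, 0.0037]
[0.181, 0.064, 0.311, -0.015, -0.0492, 0.0037]
--
```

Call:
jog_arm([
  [0.13,0.04,0.01,-0.01,-0.033,0.0025],
  [0.13,0.04,0.01,-0.01,-0.033,0.0025],
  [0.13,0.04,0.01,-0.01,-0.033,0.0025],
  [0,0,0,0,0,0],
])

```text
t: 5.75
tool_pos: [0.4224, 0.1879, 0.1358]
ee_rot: [155.2, 1.9, 88.5]
wrist_force: [-0.3, 0.1, -1.1]
opening: 0.999
grip_force: 0.0
```

```bash
python3 s.py; python3 - <<'E'
from h import *
d=np.load('ch.npz');A,o,G=[d[x] for x in('A','o','G')]
b=o+A@[0,-.027,.080]; c=o+A@[0,-.027,.018]
rows(b,G);rows(c,G)
E
```

```text
5.75 [0.4224 0.1879 0.1358] [155.2   1.9  88.5] in charger [  0.1 -28.2  77. ] F [-0.7  0.1 -0.8]
[0.011, -0.001, -0.031, -0.0021, 0.0015, -0.0011]
--
[0.034, 0.001, 0.589, -0.0021, 0.0015, -0.0011]
--
```

Call:
jog_arm([
  [0.011,0,0.2,-0.002,0,0],
  [0.011,0,0.2,0,0,0],
  [0.011,0,0.18,0,0,0],
  [0,0,0,0,0,0],
])

```text
t: 6.25
tool_pos: [0.4462, 0.1858, 0.082]
ee_rot: [155.1, 2.0, 88.2]
wrist_force: [0.3, 0.0, -0.1]
opening: 0.997
grip_force: 0.0
```

```bash
python3 s.py; python3 - <<'E'
from h import *
im=env.camera('wrist'); cv2.imwrite('pics/w3.png',cv2.resize(im[:,:,::-1],(640,480)))
E
```

```text
6.25 [0.4462 0.1858 0.082 ] [155.1   2.   88.2] in charger [ -1.1 -30.   18.2] F [ 0.3  0.  -0.2]
```

View pics/w3.png

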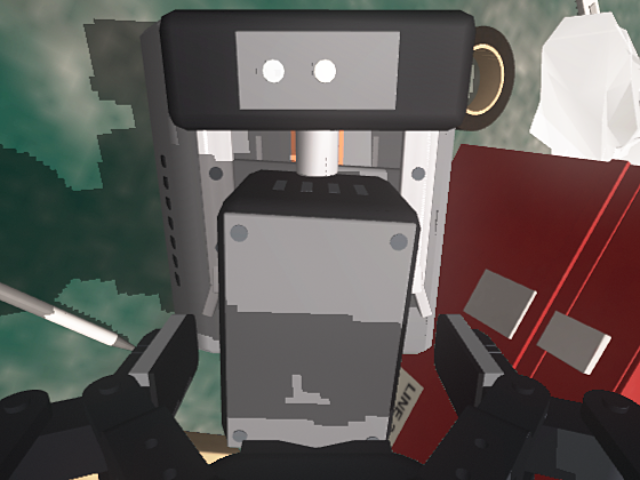

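The pads straddle the case, centred, with the plunger visible at (318,150). Closing.

Call:
jog_arm([
  [0,0,0,0,0,0],
  [0,0,0,0,0,0],
  [0,0,0,0,0,0],
  [0,0,0,0,0,0],
  [0,0,0,0,0,0],
], gripper=35, grip_force=45)

```text
t: 6.92
tool_pos: [0.4471, 0.1878, 0.0847]
ee_rot: [154.9, 1.9, 88.2]
wrist_force: [-5.7, -2.8, 4.6]
opening: 0.626
grip_force: 47.3
```

```bash
python3 s.py; python3 - <<'E'
from h import *
d=np.load('ch.npz');A,o,G=[d[x] for x in('A','o','G')]
st=env.observe();print(st['opening'],st['moment'],st['wrist_force']);Rt=rpy(st['ee_rot']);print('uy in tool',(Rt.T@A[:,1]).round(3),'n in tool',(Rt.T@A[:,2]).round(3))
E
```

```text
6.925 [0.4471 0.1878 0.0847] [154.9   1.9  88.2] in charger [  0.8 -28.   20.2] F [-3.2 -2.8  6.5]
0.6264013041212994 [-0.31359377  0.70072657 -0.27367311] [-5.72875703 -2.77399817  4.56265288]
uy in tool [ 0.999 -0.006 -0.039] n in tool [-0.039  0.002 -0.999]
```

Call:
jog_arm([
  [-0.14,0,0.005,0,0,0],
  [-0.14,0,0.005,0,0,0],
  [-0.14,0,0.005,0,0,0],
  [-0.14,0,0.005,0,0,0],
  [0,0,0,0,0,0],
])

```text
t: 7.55
tool_pos: [0.4466, 0.1317, 0.0848]
ee_rot: [154.8, 1.9, 88.2]
wrist_force: [-5.9, -2.5, 7.6]
opening: 0.625
grip_force: 47.7
```

```bash
python3 s.py; python3 - <<'E'
from h import *
im=env.camera('top'); cv2.imwrite('pics/t4.png',cv2.resize(im[170:290,260:420,::-1],(800,600),interpolation=cv2.INTER_CUBIC))
st=env.observe();print(st['opening'],st['joints'].round(1))
E
```

```text
7.55 [0.4466 0.1317 0.0848] [154.8   1.9  88.2] in charger [  0.9 -84.2  20.3] F [-2.1 -2.5  9.3]
0.6253050048562506 [ 21.8 -12.5 140.9 -22.6  31.   40.5]
```

Call:
jog_arm([
  [-0.03,0,0,0,0,0],
  [0,0,-0.08,0,0,0],
  [0,0,-0.08,0,0,0],
  [0,0,-0.1,0,0,0],
  [0,0,0,0,0,0],
])

```text
t: 8.22
tool_pos: [0.436, 0.1307, 0.109]
ee_rot: [154.7, 1.8, 88.3]
wrist_force: [-0.0, -0.0, -3.7]
opening: 0.624
grip_force: 47.8
```

```bash
python3 s.py; python3 - <<'E'
from h import *
im=env.camera('scene'); cv2.imwrite('pics/s5.png',cv2.resize(im[140:300,200:413,::-1],(798,600),interpolation=cv2.INTER_CUBIC))
st=env.observe();print(st['opening'],st['joints'].round(1))
E
```

```text
8.225 [0.436  0.1307 0.109 ] [154.7   1.8  88.3] in charger [  1.5 -85.3  46.7] F [-1.6 -0.  -3.3]
0.6254605867932166 [ 22.3 -16.6 140.8 -20.5  34.8  38.3]
```

View pics/s5.png

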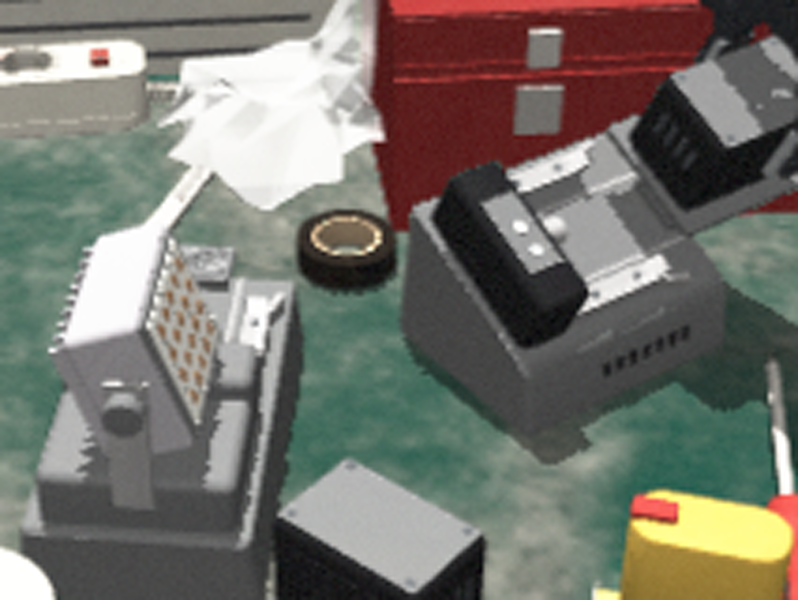

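Scene view: the pack is free of the charger, level in its grip, at (720,120). Next I level it and go to a view pose over the lamp.

```bash
python3 - <<'E'
from h import *
import fk as F
k=[0,.2518,.512,.5662,.0014,.3477,.0249]
T=cam('top')
for z in(.0,.03,.045):
    a,b=[atz(T,np.array(u)*.7,z) for u in((405,287),(331,382))]; print(np.degrees(np.arctan2(*(b-a)[1::-1])).round(1),a.round(3),b.round(3))
st=env.observe(); R0=rpy(st['ee_rot']); a=[.425,.14,.27]; Ra=TR(95)
b=[.587,.357,.27]; Rb=TR(135)
for p,r in((a,Ra),(b,Rb)): q,cc,m=F.ik(p,r,k,st['joints']); print(q.round(0),cc,m.min().round(1))
rows(a,Ra); rows(b,Rb,a,Ra)
E
```

```text
140.8 [0.531 0.344 0.   ] [0.382 0.466 0.   ]
140.8 [0.526 0.346 0.03 ] [0.382 0.463 0.03 ]
140.8 [0.524 0.346 0.045] [0.382 0.462 0.045]
[ 15. -12. 115.   0.  76.  10.] 1.110592061727114e-18 32.0
[ 29.  15.  88.   0.  77. -16.] 8.303739343801251e-20 59.7
[0.013, 0.196, -0.503, 0.093, 0.012, -0.023]
[0.017, 0.122, -0.526, 0.093, 0.012, -0.023]
[0.025, 0.044, -0.538, 0.093, 0.012, -0.023]
--
[0.404, 0.361, 0.0, 0.0, 0.0, -0.0889]
[0.35, 0.413, 0.0, 0.0, 0.0, -0.0889]
[0.289, 0.458, 0.0, 0.0, 0.0, -0.0889]
[0.223, 0.494, 0.0, 0.0, 0.0, -0.0889]
[0.152, 0.52, 0.0, 0.0, 0.0, -0.0889]
--
```

Call:
jog_arm([
  [0.01,0.15,-0.38,0.07,0.009,-0.017],
  [0.01,0.1,-0.39,0.07,0.009,-0.017],
  [0.01,0.06,-0.4,0.07,0.009,-0.017],
  [0.02,0.03,-0.4,0.07,0.009,-0.017],
  [0,0,0,0,0,0],
])

```text
t: 8.9
tool_pos: [0.4299, 0.1395, 0.2726]
ee_rot: [179.7, -0.0, 94.8]
wrist_force: [1.2, -0.4, -3.6]
opening: 0.628
grip_force: 49.1
```

Call:
jog_arm([
  [0.4,0.36,0,0,0,-0.1],
  [0.35,0.41,0,0,0,-0.1],
  [0.28,0.46,0,0,0,-0.1],
  [0.21,0.5,0,0,0,-0.1],
  [0.13,0.53,0,0,0,-0.1],
])

```text
t: 9.52
tool_pos: [0.5836, 0.3592, 0.2654]
ee_rot: [-179.7, -0.1, 140.2]
wrist_force: [0.9, 0.2, -2.2]
opening: 0.624
grip_force: 48.8
```

Call:
jog_arm([
  [0,0,0,0,0,0],
  [0,0,0,0,0,0],
])

```text
t: 9.78
tool_pos: [0.5826, 0.3577, 0.2656]
ee_rot: [-179.6, -0.1, 139.9]
wrist_force: [-0.1, -0.4, -1.3]
opening: 0.63
grip_force: 49.4
```

```bash
python3 - <<'E'
from h import *
import pickle
st=env.observe(); im=env.camera('wrist'); print(st['tool_pos'].round(4),st['ee_rot'].round(2),st['t'],st['wrist_force'].round(1))
pickle.dump((st,im),open('w2.pkl','wb')); cv2.imwrite('pics/w6.png',cv2.resize(im[:,:,::-1],(800,600),interpolation=cv2.INTER_CUBIC))
E
```

```text
[0.5826 0.3577 0.2656] [-1.7965e+02 -1.5000e-01  1.3987e+02] 9.775 [-0.1 -0.4 -1.3]
```

View pics/w6.png

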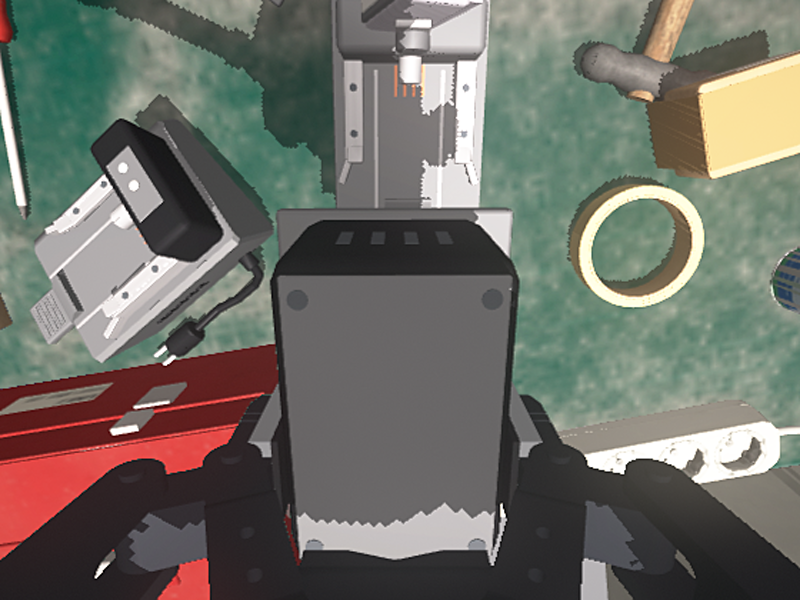

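Wrist view: lamp deck between columns 333 and 485. The lips' inner edges are at about 361 and 457, running to rows 160–163, with flares out to 341 and 473. The plunger is at (411,65). The held pack's foot front edge runs (278,210)–(512,209), square to the tool. I have one picture left, so I'll refine the edges numerically.

```bash
python3 - <<'E'
import pickle,cv2,numpy as np
st,im=pickle.load(open('w2.pkl','rb'))
g=cv2.cvtColor(im,cv2.COLOR_RGB2GRAY).astype(int)
for r in(50,65,80,95,105,112,120,126,135):
    print(r,'L',' '.join(map(str,g[r,228:260])));print('   R',' '.join(map(str,g[r,312:346])))
E
```

```text
50 L 61 60 62 61 69 97 117 114 113 113 113 104 111 168 173 179 184 182 179 178 180 184 186 187 186 158 98 115 116 116 116 116
   R 220 225 225 228 236 224 112 115 241 255 255 255 255 255 255 255 255 255 255 255 255 219 225 226 226 226 228 226 179 146 150 148 144 142
65 L 59 59 60 60 57 77 120 114 114 113 114 111 115 145 172 175 181 182 181 180 180 181 183 183 185 162 88 115 115 115 115 114
   R 223 226 228 232 206 114 104 202 255 255 255 255 255 255 255 255 255 255 255 255 255 222 226 226 227 228 229 196 130 136 137 137 133 132
80 L 59 60 61 59 56 72 107 115 112 113 112 113 106 126 177 171 175 177 175 174 172 174 178 178 181 167 96 113 114 114 114 113
   R 124 126 126 127 127 125 119 136 253 255 255 255 255 255 255 255 255 255 255 255 189 230 228 227 229 234 222 103 114 116 116 115 117 117
95 L 65 64 65 67 68 67 86 115 112 111 111 111 103 113 168 169 175 168 111 93 92 116 158 177 177 166 102 112 114 113 114 114
   R 124 125 125 125 125 114 122 180 192 218 196 180 162 169 221 255 255 255 255 195 230 229 228 229 234 225 124 113 121 120 122 122 123 123
105 L 70 71 70 70 70 64 79 117 112
[... 601 characters left out ...]
 111 111 111 110 111 112
   R 227 226 227 227 227 227 227 227 227 227 228 229 233 216 77 178 255 255 255 255 249 222 231 231 196 125 135 137 139 141 140 141 144 147
126 L 71 72 73 73 75 74 76 94 116 136 165 162 158 137 85 111 111 110 110 110 111 111 111 111 111 110 111 110 112 111 111 111
   R 227 227 227 227 227 227 227 228 228 228 228 228 227 229 233 215 66 203 255 255 255 255 235 229 160 122 130 134 135 136 138 138 134 135
135 L 121 123 110 90 116 72 64 85 112 109 108 108 108 109 109 110 110 110 110 109 110 109 110 110 110 110 109 109 111 110 110 111
   R 227 227 227 227 227 228 227 228 228 228 227 228 228 228 228 228 228 229 228 229 229 229 234 223 124 133 133 134 137 142 145 148 147 143
```

```bash
python3 - <<'E'
from h import *
import pickle
from scipy.optimize import least_squares
st,im=pickle.load(open('w2.pkl','rb')); C=cam('wrist',st)
g=cv2.cvtColor(im,cv2.COLOR_RGB2GRAY).astype(int)
for c in(243,246,249,251): print(c,g[100:130,c])
for c in(321,324,327): print(c,g[100:130,c])
rl=np.array([50,65,80,105]);cl=np.array([253.6,253.5,253.5,253.3]);cr=np.array([319.8,319.4,319.4,318.9])
def lip(p,s,y): 
    c,n=np.cos(np.radians(p[2])),np.sin(np.radians(p[2])) # p2= angle of uy
    ux=np.array([n,-c,0]);uy=np.array([c,n,0]); return np.array([p[0],p[1],.045])+s*.030*ux+np.outer(y,uy)+[0,0,.012]
yy=np.linspace(-.03,.05,60)
def f(p):
    out=[]
    # tool +y (image right) vs lamp ux
    for s,cc in((1,cr),(-1,cl)):
        uv=proj(C,lip(p,s,yy)); i=np.argsort(uv[:,1]); out.append(np.interp(rl,uv[i,1],uv[i,0])-cc)
    e=[proj(C,lip(p,s,[-.018]))[0,1]-113.5 for s in(1,-1)]
    return np.r_[np.concatenate(out),np.array(e)*.3]
r=least_squares(f,[.52,.42,140],x_scale=[.01,.01,1]); print(r.x.round(4),r.fun.round(2))
p=r.x;a=np.radians(p[2]);uy=np.array([np.cos(a),np.sin(a),0]);o=np.array([p[0],p[1],.045])
print('tab centre',o-.072*uy); T=cam('top'); print('top img tab',proj(T,o-.072*uy)/.7)
W=proj(C,[o+.042*uy+[0,0,.036],o-.018*uy]);print(W/.7)
# pack foot front edge in tool frame: assume bottom depth
Rt=rpy(st['ee_rot'])
for h in(.018,.020,.022):
    for u in((278,210),(512,209),(278,216)):
        z=st['tool_pos'][2]-h+.006; P=atz(C,np.array(u)*.7,z); print(h,u,(Rt.T@(P-st['tool_pos'])*1e3).round(1))
np.savez('la.npz',o=o,yaw=p[2])
E
```

```text
243 [168 168 165 151 138 140 141 146 146 147 148 137 148 133 164 168 168 163
 157 152 137 108  88  83  92 106 111 111 110 110]
246 [170 173 152 169 170 170 171 171 170 170 171 175 176 127  81  94 105 112
 112 111 111 111 111 111 111 110 110 111 110 111]
249 [168 165 150 165 166 168 169 172 174 173 173 177 178 127  91 113 112 111
 111 110 111 110 111 110 110 110 111 111 110 111]
251 [173 169 151 167 167 169 171 172 174 176 178 183 186 130  92 113 112 111
 110 110 111 110 111 110 110 110 111 110 111 111]
321 [255 255 255 254 254 255 254 253 253 253 253 253 255 255 173 234 229 228
 228 228 227 227 227 227 228 228 228 228 228 228]
324 [255 255 254 249 250 251 251 252 252 252 252 253 255 255 195 212 220 237
 234 234 233 232 230 229 228 228 227 228 227 228]
327 [255 255 255 252 249 251 252 252 253 253 254 254 255 254 233 255 255 255
 242 216 178 115 100 209 212 225 215 219 235 229]
[  0.5242   0.4182 139.7408] [ 0.24  0.11 -0.41 -0.78 -0.29  0.04  0.26  0.83  0.03 -0.03]
tab centre [0.57918832 0.37171799 0.045     ]
top img tab [[387.43134674 251.99593091]]
[[410.52385544  56.23445693]
 [408.24481355 161.68658831]]
0.018 (278, 210) [ 56.8 -34.1  12.4]
0.018 (512, 209) [57.2 35.5 11.9]
0.018 (278, 216) [ 55.  -34.2  12.4]
0.02 (278, 210) [ 56.6 -34.5  14.4]
0.02 (512, 209) [56.9 35.9 13.9]
0.02 (278, 216) [ 54.8 -34.6  14.4]
0.022 (278, 210) [ 56.3 -35.   16.4]
0.022 (512, 209) [56.7 36.4 15.9]
0.022 (278, 216) [ 54.5 -35.1  16.4]
```

```bash
cat > l.py <<'E'
from h import *
d=np.load('la.npz');o=d['o'];a=np.radians(float(d['yaw']));uy=np.array([np.cos(a),np.sin(a),0]);ux=np.array([uy[1],-uy[0],0]);Rl=TR(float(d['yaw']))
L=np.c_[ux,uy,[0,0,1]]
st=env.observe(); print(round(st['t'],2),st['ee_rot'].round(2),'tcp in lamp',((st['tool_pos']-o)@L*1e3).round(1),'F',(st['wrist_force']@L).round(1),'M',(st['moment']@L).round(2),'op',round(st['opening'],3))
E
python3 - <<'E'
from l import *
b=o+L@[0,-.085,.085];c=o+L@[0,-.085,.027]
rows(b,Rl);rows(c,Rl,b,Rl)
E
```

```text
9.82 [-1.7972e+02 -1.3000e-01  1.3984e+02] tcp in lamp [ -8.7 -84.  221.6] F [ 0.4 -0.3 -2.9] M [-0.03 -0.03 -0.  ] op 0.629
[-0.005, 0.031, 0.455, -0.001, -0.0005, 0.0004]
[-0.004, 0.031, 0.455, -0.001, -0.0005, 0.0004]
[-0.004, 0.03, 0.455, -0.001, -0.0005, 0.0004]
--
[0.0, -0.0, 0.58, 0.0, 0.0, 0.0]
--
```

Call:
jog_arm([
  [-0.005,0.03,0.4,-0.001,0,0],
  [-0.005,0.03,0.4,-0.001,0,0],
  [-0.004,0.03,0.4,-0.001,-0.001,0.001],
  [0,0,0.3,0,0,0],
  [0,0,0.2,0,0,0],
])

```text
t: 10.45
tool_pos: [0.5893, 0.3628, 0.097]
ee_rot: [180.0, -0.0, 139.7]
wrist_force: [-0.3, 0.5, -2.7]
opening: 0.628
grip_force: 49.5
```

Call:
jog_arm([
  [0,0,0.15,0,0,0],
  [0,0,0,0,0,0],
  [0,0,0,0,0,0],
])

```text
t: 10.82
tool_pos: [0.5916, 0.365, 0.085]
ee_rot: [179.7, 0.0, 139.8]
wrist_force: [0.6, -1.1, -3.0]
opening: 0.624
grip_force: 49.5
```

```bash
python3 l.py; python3 - <<'E'
from l import *
b=o+L@[0,-.085,.026];rows(b,Rl)
E
```

```text
10.82 [1.7972e+02 2.0000e-02 1.3979e+02] tcp in lamp [  2.9 -85.8  40. ] F [-0.4 -1.1 -3. ] M [-0.04 -0.03  0.01] op 0.624
10.82 [1.7972e+02 2.0000e-02 1.3979e+02] tcp in lamp [  2.9 -85.8  40. ] F [-0.4 -1.1 -3. ] M [-0.04 -0.03  0.01] op 0.624
[0.008, -0.03, 0.14, 0.0031, 0.0003, 0.0006]
--
```

```bash
python3 - <<'E'
from l import *
for i in range(5):
    env.camera('wrist'); st=env.observe(); print(((st['tool_pos']-o)@L*1e3).round(1),st['ee_rot'].round(2),st['dq'].round(2))
E
```

```text
10.82 [1.7972e+02 2.0000e-02 1.3979e+02] tcp in lamp [  2.9 -85.8  40. ] F [-0.4 -1.1 -3. ] M [-0.04 -0.03  0.01] op 0.624
[  3.1 -85.9  40.2] [1.7970e+02 3.0000e-02 1.3979e+02] [ 0.1  -0.14 -0.12  0.02 -0.01 -0.08]
[  3.1 -85.9  40.2] [1.797e+02 3.000e-02 1.398e+02] [-0.03  0.05  0.14 -0.08  0.07 -0.01]
[  3.  -85.8  40.1] [1.7971e+02 3.0000e-02 1.3980e+02] [ 0.03  0.14  0.25  0.02 -0.01  0.04]
[  2.8 -85.7  39.8] [1.7974e+02 2.0000e-02 1.3980e+02] [-0.07  0.27  0.33 -0.04  0.05 -0.07]
[  2.7 -85.6  39.5] [1.7976e+02 1.0000e-02 1.3980e+02] [ 0.07  0.16  0.29  0.02 -0.09  0.01]
```

```bash
python3 - <<'E'
from l import *
st=env.observe();C=cam('wrist',st);im=env.camera('wrist');g=cv2.cvtColor(im,cv2.COLOR_RGB2GRAY).astype(int)
for y in(-.018,.0,.01,.02):
    uv=proj(C,[o+L@[s*.03,y,.012] for s in(-1,1)]+[o+L@[s*.044,.042,.036] for s in(-1,1)]); print(y,uv.round(1).tolist())
cv2.imwrite('pics/w7.png',im[:,:,::-1])
r0=int(proj(C,o+L@[0,.005,.012])[0,1])
for r in(r0-8,r0,r0+8):
    if 0<=r<420:
        for s in(-1,1):
            c=int(proj(C,o+L@[s*.03,.005,.012])[0,0]); print(r,c-14,g[r,c-14:c+15])
E
```

```text
11.07 [1.7976e+02 1.0000e-02 1.3980e+02] tcp in lamp [  2.7 -85.6  39.5] F [-0.   0.5 -2.3] M [-0.05 -0.03  0.02] op 0.627
-0.018 [[203.2, 119.1], [334.6, 119.2], [138.7, -58.7], [395.0, -57.8]]
0.0 [[200.8, 77.0], [336.6, 77.2], [138.7, -58.7], [395.0, -57.8]]
0.01 [[199.4, 52.4], [337.7, 52.6], [138.7, -58.7], [395.0, -57.8]]
0.02 [[198.0, 26.8], [338.9, 27.1], [138.7, -58.7], [395.0, -57.8]]
56 186 [162 162 162 162 164 167 168 167 167 165 167 170 169 138  92  92 105 104
 104 103 103 104 104 104 103 104 104 104 104]
56 323 [221 221 221 222 224 225 221 202 109 120 125 125 110 149 255 255 255 255
 255 255 255 255 255 255 255 255 255 255 255]
64 186 [163 162 162 162 162 164 167 169 168 166 166 168 166 151 117  82 100 104
 104 104 104 105 104 105 104 104 104 104 104]
64 323 [222 222 223 227 206  99 114 120 123 124 125 120 107 181 255 255 255 255
 255 255 255 255 255 255 255 254 255 255 255]
72 186 [ 74  75  71  90 146 165 168 168 167 166 165 166 167 165 134  88  98 106
 104 104 105 104 105 105 104 104 104 105 104]
72 323 [222 222 223 227 213 129 114 121 124 124 124 111 137 246 255 255 255 255
 255 255 255 255 167 233 255 255 255 255 255]
```

Call:
jog_arm([
  [0.005,-0.028,0.05,0.0025,0,0.0005],
  [0,0,0.05,0,0,0],
  [0,0,0,0,0,0],
  [0,0,0,0,0,0],
])

```text
t: 11.62
tool_pos: [0.5884, 0.3627, 0.0732]
ee_rot: [-179.9, -0.0, 139.8]
wrist_force: [-0.2, 0.7, -2.8]
opening: 0.627
grip_force: 49.5
```

```bash
python3 l.py
```

```text
11.62 [-1.7990e+02 -3.0000e-02  1.3975e+02] tcp in lamp [ -0.9 -84.9  28.2] F [ 0.4  0.6 -2.8] M [-0.08 -0.    0.01] op 0.627
```

Call:
jog_arm([
  [0,0.005,0.03,0,0,0],
  [0,0,0.02,0,0,0],
  [0,0,0,0,0,0],
])

```text
t: 12.0
tool_pos: [0.589, 0.3632, 0.0685]
ee_rot: [-179.9, -0.0, 139.8]
wrist_force: [0.5, 0.4, -1.9]
opening: 0.63
grip_force: 49.5
```

Call:
jog_arm([
  [0,0,0.015,0,0,0],
  [0,0,0,0,0,0],
])

```text
t: 12.25
tool_pos: [0.589, 0.3632, 0.067]
ee_rot: [-179.9, -0.0, 139.8]
wrist_force: [0.1, -0.4, -1.6]
opening: 0.629
grip_force: 49.5
```

```bash
python3 l.py
```

```text
12.25 [-1.7994e+02 -2.0000e-02  1.3975e+02] tcp in lamp [ -0.2 -85.   22. ] F [-0.2 -0.3 -1.6] M [ 0.01 -0.01  0.01] op 0.629
```

Catch touching now (force rising ~1 N). Continue in small steps.

Call:
jog_arm([
  [0,0,0.015,0,0,0],
  [0,0,0,0,0,0],
])

```text
t: 12.5
tool_pos: [0.5889, 0.3632, 0.0654]
ee_rot: [-179.9, -0.0, 139.8]
wrist_force: [0.1, 0.7, -1.5]
opening: 0.626
grip_force: 49.5
```

Call:
jog_arm([
  [0,0,0.01,0,0,0],
  [0,0,0,0,0,0],
])

```text
t: 12.75
tool_pos: [0.5889, 0.3631, 0.0645]
ee_rot: [-179.9, -0.0, 139.8]
wrist_force: [0.6, 0.6, -0.8]
opening: 0.626
grip_force: 49.5
```

```bash
python3 l.py
```

```text
12.75 [-1.7993e+02 -2.0000e-02  1.3975e+02] tcp in lamp [ -0.3 -85.   19.5] F [ 0.8 -0.  -0.8] M [-0.01 -0.08 -0.  ] op 0.626
```

Call:
jog_arm([
  [0,0,0.01,0,0,0],
  [0,0,0,0,0,0],
])

```text
t: 13.0
tool_pos: [0.589, 0.3631, 0.0638]
ee_rot: [-179.9, -0.0, 139.8]
wrist_force: [-0.7, -0.7, 1.2]
opening: 0.626
grip_force: 49.8
```

Call:
jog_arm([
  [0,0,0.01,0,0,0],
  [0,0,0,0,0,0],
])

```text
t: 13.25
tool_pos: [0.589, 0.3631, 0.0637]
ee_rot: [-179.9, -0.0, 139.8]
wrist_force: [-2.3, -1.8, 5.2]
opening: 0.624
grip_force: 50.5
```

```bash
python3 l.py
```

```text
13.25 [-1.7994e+02 -1.0000e-02  1.3976e+02] tcp in lamp [ -0.2 -85.1  18.7] F [-2.8  0.6  5.2] M [0.34 0.41 0.09] op 0.624
```

Call:
jog_arm([
  [0,0,-0.008,0,0,0],
  [0.08,0.001,0,0,0,0],
  [0.08,0,0,0,0,0],
  [0.08,0,0,0,0,0],
  [0,0,0,0,0,0],
])

```text
t: 13.88
tool_pos: [0.5712, 0.3795, 0.0646]
ee_rot: [180.0, 0.1, 139.8]
wrist_force: [1.8, -2.5, 5.2]
opening: 0.625
grip_force: 50.4
```

```bash
python3 l.py
```

```text
13.88 [1.7995e+02 6.0000e-02 1.3981e+02] tcp in lamp [  0.8 -60.8  19.6] F [-0.7 -3.   5.2] M [-0.57  0.03  0.01] op 0.625
```

Call:
jog_arm([
  [0.08,-0.003,0,0,0,0],
  [0.08,-0.003,0,0,0,0],
  [0.07,0,0,0,0,0],
  [0,0,0,0,0,0],
])

```text
t: 14.38
tool_pos: [0.5541, 0.3938, 0.0652]
ee_rot: [179.9, 0.1, 139.8]
wrist_force: [3.7, -3.6, 6.8]
opening: 0.623
grip_force: 50.6
```

```bash
python3 l.py
```

```text
14.38 [1.7989e+02 1.4000e-01 1.3983e+02] tcp in lamp [  0.6 -38.6  20.2] F [-0.4 -5.1  6.8] M [-1.1   0.08  0.06] op 0.623
```

Call:
jog_arm([
  [0.06,-0.002,0,0,0,0],
  [0.06,-0.002,-0.002,0,0,0],
  [0.04,0,0,0,0,0],
  [0,0,0,0,0,0],
])

```text
t: 14.88
tool_pos: [0.5426, 0.4034, 0.0655]
ee_rot: [179.8, 0.2, 139.8]
wrist_force: [5.8, -4.3, 6.6]
opening: 0.627
grip_force: 50.4
```

```bash
python3 l.py
```

```text
14.88 [179.85   0.22 139.84] tcp in lamp [  0.5 -23.6  20.5] F [ 0.5 -7.2  6.6] M [-1.59  0.09  0.01] op 0.627
```

Call:
jog_arm([
  [0.04,0,0,0,0,0],
  [0.03,0,0,0,0,0],
  [0,0,0,0,0,0],
])

```text
t: 15.25
tool_pos: [0.5379, 0.4074, 0.0655]
ee_rot: [179.8, 0.3, 139.8]
wrist_force: [7.4, -5.3, 6.3]
opening: 0.628
grip_force: 50.4
```

```bash
python3 l.py
```

```text
15.25 [179.84   0.27 139.82] tcp in lamp [  0.5 -17.4  20.5] F [ 0.7 -9.1  6.3] M [-1.89  0.09 -0.01] op 0.628
```

Call:
jog_arm([
  [0.03,0,0,0,0,0],
  [0,0,0,0,0,0],
])

```text
t: 15.5
tool_pos: [0.5357, 0.4092, 0.0654]
ee_rot: [179.8, 0.3, 139.8]
wrist_force: [7.2, -5.9, 5.7]
opening: 0.625
grip_force: 50.4
```

Call:
jog_arm([
  [0.03,0,0,0,0,0],
  [0,0,0,0,0,0],
])

```text
t: 15.75
tool_pos: [0.5342, 0.4104, 0.0654]
ee_rot: [179.8, 0.4, 139.8]
wrist_force: [10.6, -7.9, 5.0]
opening: 0.625
grip_force: 50.3
```

```bash
python3 l.py
```

```text
15.75 [179.83   0.36 139.8 ] tcp in lamp [  0.5 -12.6  20.4] F [  0.8 -13.2   5. ] M [-2.32  0.06 -0.16] op 0.625
```

Call:
jog_arm([
  [0.02,0,0,0,0,0],
  [0.01,0,0,0,0,0],
  [0,0,0,0,0,0],
])

```text
t: 16.12
tool_pos: [0.534, 0.4105, 0.0657]
ee_rot: [179.8, 0.6, 139.8]
wrist_force: [15.5, -15.0, 4.7]
opening: 0.626
grip_force: 50.3
```

```bash
python3 l.py
```

```text
16.12 [179.81   0.57 139.78] tcp in lamp [  0.4 -12.5  20.7] F [ -1.4 -21.6   4.7] M [-3.51  0.11 -0.41] op 0.626
```

Call:
jog_arm([
  [-0.03,0,0,0,0,0],
  [-0.03,0,0,0,0,0],
  [0,0,0,0,0,0],
])

```text
t: 16.5
tool_pos: [0.5343, 0.4104, 0.0655]
ee_rot: [179.9, 0.1, 139.8]
wrist_force: [3.5, -1.8, 7.2]
opening: 0.624
grip_force: 50.6
```

```bash
python3 l.py
```

```text
16.5 [1.7986e+02 1.0000e-01 1.3976e+02] tcp in lamp [  0.5 -12.7  20.5] F [ 0.9 -3.9  7.2] M [-1.1   0.06 -0.2 ] op 0.624
```

Call:
jog_arm([
  [-0.03,0,0,0,0,0],
  [0,0,0,0,0,0],
])

```text
t: 16.75
tool_pos: [0.5344, 0.4103, 0.0655]
ee_rot: [179.9, -0.1, 139.8]
wrist_force: [-2.5, 2.7, 9.5]
opening: 0.626
grip_force: 50.8
```

```bash
python3 l.py
```

```text
16.75 [ 1.7988e+02 -1.2000e-01  1.3977e+02] tcp in lamp [  0.5 -12.9  20.5] F [0.5 3.7 9.5] M [ 0.07  0.03 -0.07] op 0.626
```

Call:
jog_arm([
  [0,0,-0.01,0,0,0],
  [0,0,-0.005,0,0,0],
  [0,0,0,0,0,0],
])

```text
t: 17.12
tool_pos: [0.5357, 0.4087, 0.0655]
ee_rot: [179.9, 0.0, 139.8]
wrist_force: [3.4, 3.5, 2.4]
opening: 0.626
grip_force: 50.0
```

```bash
python3 l.py;python3 - <<'E'
from h import *
cv2.imwrite('pics/w8.png',env.camera('wrist')[:,:,::-1])
E
```

```text
17.12 [1.7991e+02 1.0000e-02 1.3976e+02] tcp in lamp [  0.2 -14.9  20.5] F [ 4.9 -0.4  2.4] M [-0.3  -0.93 -0.22] op 0.626
```

Call:
jog_arm([
  [-0.02,0,-0.003,0,0,0],
  [-0.02,0,0,0,0,0],
  [0,0,0,0,0,0],
])

```text
t: 17.55
tool_pos: [0.5358, 0.4085, 0.0655]
ee_rot: [180.0, -0.3, 139.7]
wrist_force: [-6.0, 13.7, 2.7]
opening: 0.627
grip_force: 50.1
```

```bash
python3 l.py
```

```text
17.55 [179.95  -0.34 139.71] tcp in lamp [  0.  -15.2  20.5] F [ 6.6 13.4  2.7] M [ 1.35 -1.24 -0.07] op 0.627
```

Held against a 13 N pull, so it is latched. Unload and release.

Call:
jog_arm([
  [0.02,0.01,0,0,0,0],
  [0.015,0,0,0,0,0],
  [0,0,0,0,0,0],
])

```text
t: 17.92
tool_pos: [0.5358, 0.4086, 0.0655]
ee_rot: [-180.0, -0.1, 139.7]
wrist_force: [-1.0, 5.1, 4.2]
opening: 0.626
grip_force: 50.2
```

Call:
jog_arm([
  [0,0,0,0,0,0],
  [0,0,0,0,0,0],
  [0,0,0,0,0,0],
  [0,0,0,0,0,0],
], gripper=80)

```text
t: 18.42
tool_pos: [0.5356, 0.4075, 0.0648]
ee_rot: [-179.9, -0.0, 139.7]
wrist_force: [0.0, 0.8, 0.6]
opening: 0.934
grip_force: 0.0
```

Call:
jog_arm([
  [0,0,-0.1,0,0,0],
  [0,0,-0.3,0,0,0],
  [0,0,-0.5,0,0,0],
  [-0.2,0,-0.5,0,0,0],
  [-0.4,0,-0.4,0,0,0],
])

```text
t: 19.05
tool_pos: [0.5819, 0.3705, 0.2492]
ee_rot: [179.9, 0.0, 139.9]
wrist_force: [0.6, -0.4, -0.8]
opening: 0.938
grip_force: 0.0
```

Call:
jog_arm([
  [-0.4,0,0,0,0,0],
  [0,0,0,0,0,0],
  [0,0,0,0,0,0],
])

```text
t: 19.42
tool_pos: [0.6119, 0.3436, 0.2452]
ee_rot: [-179.9, -0.1, 139.7]
wrist_force: [-0.5, -0.3, -0.8]
opening: 0.933
grip_force: 0.0
```

```bash
python3 - <<'E'
from l import *
im=env.camera('wrist'); cv2.imwrite('pics/w9.png',cv2.resize(im[:,:,::-1],(800,600),interpolation=cv2.INTER_CUBIC))
E
```

```text
19.43 [-1.7990e+02 -7.0000e-02  1.3972e+02] tcp in lamp [  -0.3 -115.2  200.2] F [-0.6  0.2 -0.8] M [ 0.06  0.   -0.01] op 0.933
```

View pics/w9.png

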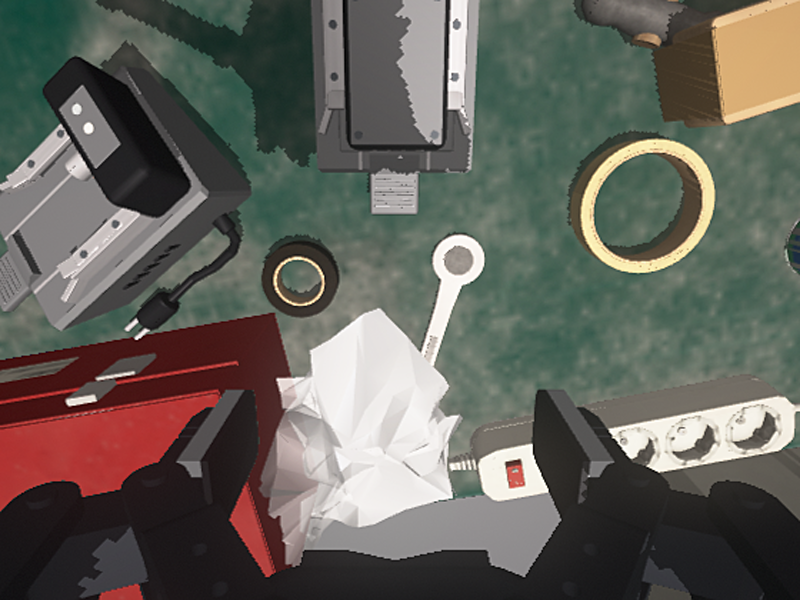

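The pack sits home between the lips, with its rear edge at row 150. The catch hook and tab are up behind it at (395,190), and the tape and spanner are undisturbed. Handing in.

```bash
python3 -c "
from station import env
print(env.close_job())"
```

```text
the job is handed in; nothing more can be done
None
```

The charged pack is off the charger and latched on the work light: the catch held against a 13 N pull. The gripper has let go and is clear, the other things on the bench were not touched, and the job was handed in at about 19.5 s.

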